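# Put the flask away behind the latched gate

## Robot

A 6-joint arm with a two-finger parallel gripper is mounted at the origin on a cart in front of the work surface, level with it; the furniture and walls round the work are solid. World frame = base frame: x ahead of the robot, y to its left, z up, the work surface at z = 0. Lengths are in m, angles in rad, forces in N, time in s.
With the tool pointing down it reaches from about 0.4 to 0.825 m from the base axis. Payload 7 kg.
Tool frame: the origin (TCP) lies at the very end of the fingers, on their centre line; the grasp point (between the pads) lies 19 mm behind it; z points along the fingers, y is the line along which they close (so a half turn about z gives the same grasp; the last joint's range is limited). The gripper opens to 88 mm and grips with 3 to 60 N. Pads are 19 mm wide; open, the fingers measure 130 mm over their backs; the gripper's body (78 mm by 193 mm) begins 47 mm behind the grasp point.
Start: joints at [1.557, 0.359, 0.012, 0, -1.224, -0.288], TCP at [0.201, 0.644, 0.227] pointing down, gripper open.
Joint ranges: [-3.07, 3.07], [-1.43, 2.12], [-1.02, 1.25], [-3.03, 1.67], [-3.05, -0], [-3.03, 3.03]. Speed limits (rad/s): [2.39, 2.39, 3.01, 3.14, 3.14, 3.14].

## Interface

Orientations are given as a rotation vector (axis times angle).
In Python, from plant import robot, viewer, ticket gives the robot as it stands.
- The arm moves only by the tool arm_command, never from a script. Its argument "motion" is one flat list of numbers, 4 for each row, row after row: the shift along the tool's x, y, z in units of 40 mm (1.0 is 40 mm), then the turn about the tool's z in degrees. A call has 1 to 20 rows; each row shifts and turns the commanded pose from where the row before left it, along the tool's axes as they then stand; what a row does not reach is not made up. A row lasts 1/12 s, in which the tool goes at most 41.7 mm and 7.16 degrees, less where a joint would pass 70% of its speed; a pose out of reach is approached as far as the arm can. A call is refused whole if a number of a shift passes 1 or a number of a turn 7.16, either way. A call with a gripper value outside its range is refused whole. "hand" is the opening, from 0 (shut) to 1 (fully open), set as the call begins (left out, the last holds). The fingers move at their own pace and stop on an object; "squeeze" is the grip in N (left out, the last holds). Time passes only in rows, so rows that do not move let the fingers close. It gives the time, the measured TCP pose, the force, the opening and the grip force at its end, in the units of the state.
- robot.read_state(): the state, without advancing time (a new reading comes with each control period).
- viewer.capture(name): name is "scene" or "top"; returns a dict with "color" (420x560x3 uint8, red, green, blue), "fx", "fy", "cx", "cy" (pixels), "k1" (the pictures are not rectified: a ray, as slopes to the right and down, at radius r is drawn at 1 + k1 r^2 times it, then the intrinsics apply), "R" (3x3) and "t" (3): a world point X has camera coordinates R X + t. Camera axes: x right, y down, z forward; pixel columns grow to the right and rows downward; lengths in m; the calibration is good to about 2 mm. A picture is of the moment at which its call begins. There is no depth.
- ticket.finish_job(): hands the job in; it is judged then, once.
The state is a dict: "clock": time; "q": joint angles; "dq": joint speeds; "tau": joint torques, N m; "position": TCP position; "orientation": TCP orientation; "ft_force": force on the tool from outside, world axes, zero at the start; "ft_torque": the same for the moment, N m; "gripper_width": finger opening in m; "grip_force": force on a finger pad.
Only numpy, scipy, OpenCV 4.12 (cv2) and the standard library are available. Lean on these libraries where they do the work, as an engineer would, in place of code of your own. Each camera call takes 0.05 s, during which the arm holds its last target. There are 200 camera calls.

## Task

Put the conical flask of pink solution away in the wooden flask stall: lift the latch bar out of its catch by the red thumb lever and swing the gate wide open, bring the flask in upright through the doorway so that it stands on the stall's floor, then shut the gate and let the latch bar drop fully back into its catch. Do not tip the flask over, and leave everything else where it stands.

Things in the scene. Friction and masses are not known exactly. Their poses are not given: they have to be found in the camera images.
- stall: (all sizes here in mm) wooden stall for one flask, fixed to the bench, 125 deep (x) x 110 wide (y) x 78 high; origin on the bench under its middle; x points inward from the gate to the back wall, y to the left seen from the gate, z up. Inner width 94 (y = -47 to 47), inner face of the back wall at x = 57. Posts stand beside the doorway, to y = -79 on the right and 69 on the left
- stall_floor (a point): centre of the stall's floor, 5 above the bench, over the stall's origin; the flask stands put away when its axis is 20 in front of to 15 behind this point (along the stall's x) and near the midline
- doorway (a point): middle of the doorway's sill, at floor height (5), stall frame x = -60, y = 0; beyond it lies the gate, whose mid-plane is at x = -66 when shut
- stall_slot (a point): on the stall's flat top plate (underside 72, upper face 78 above the bench), above the origin. The plate has a slot 52 wide along y = 0, open at the doorway, closed at x = 49. The flask's base cannot pass the slot: carry it in upright through the doorway, base 1 to 15 above the floor, its neck standing up out of the slot
- catch (a point): top of the upright steel horn of the latch catch, 74 above the bench, right of the doorway (stall frame x = -87, y = -68; horn 20 wide, 8 thick). When shut, the bar lies behind it on a ledge
- gate (a joint): angle of the clear blue-framed gate about its upright hinge, rad: 0 shut (at the start), grows as its right-hand free end swings out to the stall's -x, at most 1.9. Panel 98 long, 8 thick, 10 to 80 above the bench. Turns easily and stays where left. With the bar in the catch it moves only about 0.03
- latch (a joint): angle of the steel latch bar (8 thick, 12 high, 70 g with its lever) on the gate's front, rad: 0 level, at most 0.6, grows as the free end is lifted; falls back to 0 when let go. Pivot 12 from the hinge axis along the gate, 64 above the bench. It clears the catch's horn above 0.15 (0.25 is comfortable), to open and to shut; with the bar down the horn stops the gate
- gate_hinge (a point): point on the gate's upright hinge axis, 62 above the bench (stall frame x = -66, y = 56)
- thumb_lever (a point): pinch point on the red thumb lever, an upright plate (24 wide along the gate, 8 thick across it) fixed on the latch bar; on its mid-plane, 116 above the bench with the bar down, 20 below the lever's top; plate free from 80 up. 82 from the hinge axis along the gate, 70 from the bar's pivot, 10 in front of the gate's mid-plane (gate shut: stall frame x = -76, y = -26)
- flask: conical glass flask with pink solution, 78 across the base, 112 high, about 0.12 kg, loose; neck 28 across from 83 mm up to the rim at 112 mm; origin at the centre of its underside, z up
- beaker: glass beaker, 73x79x90, loose bystander; origin under its middle
- salt_jar: jar with a yellow cap, 42 across, 96 high, loose bystander; origin under its middle
- cup: clear plastic cup with blue water, 75 across, 91 high, loose bystander; origin under its middle
- glue_stick: glue stick with a red cap standing upright, 24 across, 85 high, loose bystander; origin under its middle
- cylinder: glass measuring cylinder, foot 54 across, 178 high, loose bystander; origin under its middle
- petri: petri dish with lid, 90 across, 15 high, loose bystander; origin under its middle
Things that resemble listed ones, but are neither listed nor needed, are in the scene too. What is shaped like the flask but black is not meant.

How it is judged:
By the outcome, as a careful person would: the job done as asked, in the order asked, and still so for the second after the job is handed in, with the robot touching nothing.
It also fails if it takes over 70 s, if anything falls off the work surface, if the arm or the gripper's body presses on something with over 40 N, if the wrist force passes 120 N, or if a joint passes its speed limit or range.

## Working session

There is one attempt and no reset: what is moved stays moved. The work goes in short steps, Python scripts to look and compute and a tool call to move; the robot and the scene stay as the last step left them, time stands still between calls to the robot, and variables do not carry over. Pictures are saved under pics/ and viewed, at most 12 in all, crops included, and the job is handed in when it is done.

Besides the shell and the picture viewer there is one more tool, called after "Emit:" by a JSON object that holds its "method" and its "body". arm_command: Moves the arm, as the interface text tells. Its arguments: {"type":"object","properties":{"motion":{"type":"array"},"hand":{"type":"number"},"squeeze":{"type":"number"}},"required":["motion"]}

```bash
mkdir -p pics; cat > h.py <<'E'
import numpy as np, cv2
from plant import robot, viewer, ticket
from scipy.spatial.transform import Rotation as Ro
def cap(n,f=None):
    d=viewer.capture(n)
    if f: cv2.imwrite('pics/'+f,d['color'][...,::-1])
    return d
def ray(d,u,v):
    x,y=(u-d['cx'])/d['fx'],(v-d['cy'])/d['fy']
    a=np.array([x,y]);b=a.copy()
    for _ in range(20): b=a/(1+d['k1']*(b@b))
    R=np.array(d['R']);t=np.array(d['t'])
    return -R.T@t, R.T@np.array([b[0],b[1],1])
def onz(d,u,v,z):
    o,r=ray(d,u,v); return o+r*(z-o[2])/r[2]
def proj(d,X):
    c=np.array(d['R'])@np.array(X)+np.array(d['t']);b=c[:2]/c[2];b=b*(1+d['k1']*(b@b))
    return b*[d['fx'],d['fy']]+[d['cx'],d['cy']]
E
python3 - <<'E'
from h import *
a=cap('scene','s0.png');b=cap('top','t0.png')
for d in(a,b): print(-np.array(d['R']).T@d['t'],np.array(d['R']).round(3).tolist(),d['fx'],d['k1'])
s=robot.read_state();print(s['position'],s['orientation'],Ro.from_rotvec(s['orientation']).as_matrix().round(3))
E
```

```text
[-0.02730715 -0.53553874  0.62446667] [[0.709, -0.705, 0.009], [-0.384, -0.397, -0.834], [0.591, 0.588, -0.552]] 393.71151048773714 -0.05409284687278577
[0.51168957 0.01610284 1.21544473] [[0.019, -1.0, -0.015], [-0.999, -0.018, -0.031], [0.03, 0.016, -0.999]] 469.9041483039448 -0.06064367259281867
[0.2005105  0.6440871  0.22574145] [ 3.10445707e+00 -4.72202428e-01 -1.56992541e-04] [[ 0.955 -0.297 -0.   ]
 [-0.297 -0.955 -0.001]
 [ 0.     0.001 -1.   ]]
```

View pics/s0.png

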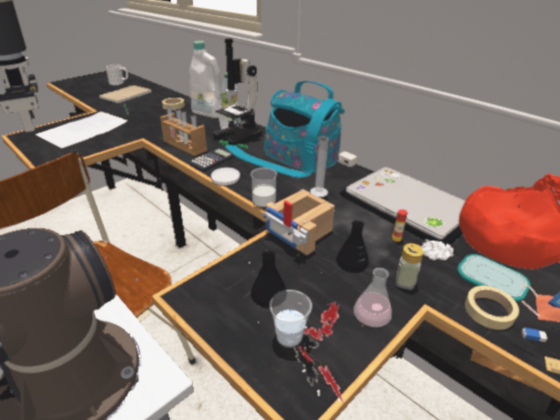

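View pics/t0.png

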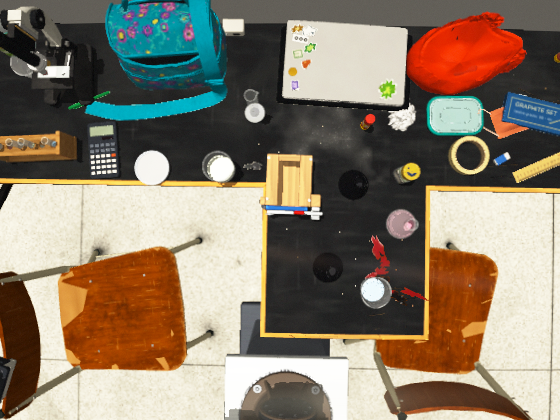

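The scene view shows the stall at about (300,222) with its gate to the near left and the red lever at (288,212); the pink flask is at (375,300). In the top view the stall is at (290,182) with the gate facing the robot, and the flask is at (402,223). The black flasks are at (353,183) and (327,267).

```bash
python3 - <<'E'
from h import *
a=cap('scene');b=cap('top')
c1=cv2.resize(b['color'][140:250,250:430],None,fx=4.4,fy=4.4,interpolation=cv2.INTER_CUBIC)
c2=cv2.resize(a['color'][180:335,250:410],None,fx=3.8,fy=3.8,interpolation=cv2.INTER_CUBIC)
cv2.imwrite('pics/t1.png',c1[...,::-1]);cv2.imwrite('pics/s1.png',c2[...,::-1])
for d,reg in((a,(0,600)),(b,(0,600))):
    h=cv2.cvtColor(d['color'],cv2.COLOR_RGB2HSV).astype(int)
    m=((h[...,0]>165)|(h[...,0]<5))&(h[...,1]>170)&(h[...,2]>90)
    n,l,s,c=cv2.connectedComponentsWithStats(m.astype(np.uint8))
    print('red',[(s[i].tolist(),c[i].round(1).tolist()) for i in range(1,n) if s[i][4]>15])
    m=((h[...,0]>150)&(h[...,0]<180))&(h[...,1]>25)&(h[...,1]<150)&(h[...,2]>90)
    n,l,s,c=cv2.connectedComponentsWithStats(m.astype(np.uint8))
    print('pink',[(s[i].tolist(),c[i].round(1).tolist()) for i in range(1,n) if s[i][4]>60])
print(onz(b,402,223,0.03),onz(b,290,182,0.078),onz(b,327,267,.1),onz(b,353,184,.1),onz(b,376,291,.08),onz(b,407,172,.09))
E
```

```text
red [([460, 175, 100, 93, 7096], [515.3, 223.1]), ([284, 202, 8, 24, 145], [287.4, 213.2]), ([399, 211, 7, 8, 36], [401.9, 213.7]), ([325, 306, 11, 14, 82], [330.4, 312.9]), ([322, 326, 8, 7, 31], [326.1, 329.0]), ([311, 330, 6, 6, 20], [313.3, 332.8]), ([324, 372, 12, 17, 39], [329.3, 378.5])]
pink [([355, 292, 36, 35, 1013], [372.9, 309.3])]
red [([472, 13, 11, 10, 33], [477.9, 18.3]), ([483, 16, 12, 6, 29], [488.5, 19.1]), ([453, 18, 14, 4, 17], [460.5, 19.5]), ([407, 57, 55, 38, 227], [425.9, 83.0]), ([507, 58, 18, 14, 36], [514.9, 65.1]), ([500, 62, 11, 12, 39], [505.3, 67.0]), ([472, 76, 19, 11, 47], [481.4, 81.8]), ([364, 114, 11, 11, 90], [369.4, 118.8]), ([294, 211, 10, 4, 36], [298.7, 212.3]), ([368, 238, 22, 39, 292], [379.4, 257.6]), ([401, 288, 24, 12, 98], [411.9, 293.3])]
pink [([163, 2, 12, 9, 76], [168.8, 5.8]), ([184, 26, 10, 15, 92], [188.2, 33.2]), ([387, 210, 28, 28, 354], [400.7, 223.9])]
[ 0.5033841  -0.28475788  0.03      ] [5.98108780e-01 2.56974534e-04 7.80000000e-02] [ 0.39663045 -0.09057663  0.1       ] [ 0.59439466 -0.14921219  0.1       ] [ 0.33892243 -0.21156049  0.08      ] [ 0.62647793 -0.2803651   0.09      ]
```

View pics/t1.png

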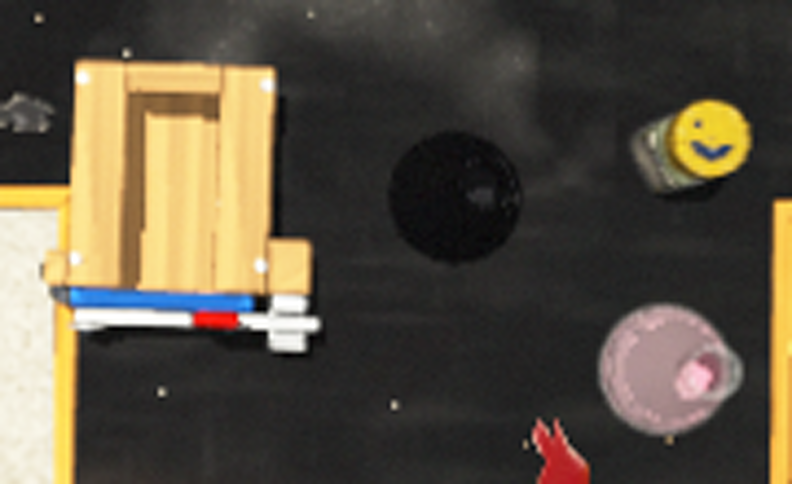

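View pics/s1.png

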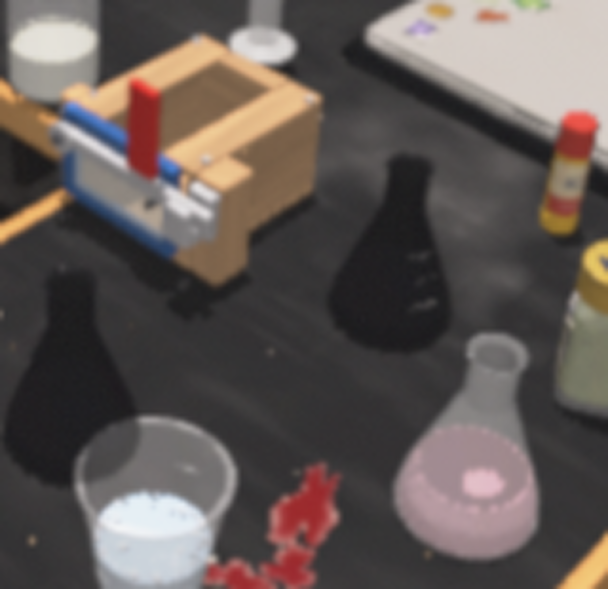

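The top crop shows the plate corners at about (77,61), (275,66) and (268,290), the lever at (216,321), the flask base circle at (661,370) and its rim at (715,372). The scene crop shows the lever top at (143,88) and the flask rim at (498,355).

```bash
cat >> h.py <<'E'
def tri(d1,p1,d2,p2):
    (o1,r1),(o2,r2)=ray(d1,*p1),ray(d2,*p2)
    k=np.linalg.lstsq(np.stack([r1,-r2],1),o2-o1,rcond=None)[0]
    A,B=o1+r1*k[0],o2+r2*k[1]; return (A+B)/2,np.linalg.norm(A-B)
E
python3 - <<'E'
from h import *
a=cap('scene');b=cap('top')
T=lambda x,y:((x+.5)/4.4-.5+250,(y+.5)/4.4-.5+140)
S=lambda x,y:((x+.5)/3.8-.5+250,(y+.5)/3.8-.5+180)
BL,BR,FR,FL=[onz(b,*T(*p),.078)[:2] for p in((77,61),(275,66),(268,290),(71,287))]
print(BL,BR,FR,FL,'width',np.linalg.norm(BL-BR),np.linalg.norm(BL-FL),np.linalg.norm(BR-FR))
w=BL-BR;e=(BL-FL)+(BR-FR);print('yaw',np.degrees([np.arctan2(-w[0],w[1]),np.arctan2(e[1],e[0])]))
o=(BL+BR)/2; print('screws mean',np.mean([onz(b,*T(*p),.078)[:2] for p in((82,77),(267,85),(75,259),(260,265))],0))
print('backmid',o)
print('lever top',onz(b,*T(216,321),.136), tri(a,S(145,85),b,T(216,321)))
print('flask base',onz(b,*T(661,370),.004),'rim',onz(b,*T(716,372),.112),tri(a,S(498,355),b,T(716,372)))
print('latch end horn',onz(b,*T(289,338),.074),'post front right',onz(b,*T(311,293),.08))
# horizontal yaw of bar
print(onz(b,*T(78,318),.07),onz(b,*T(318,325),.07))
print('jar',onz(b,*T(712,138),.096))
E
```

```text
[0.66664595 0.05711645] [ 0.66574126 -0.05227641] [ 0.54197687 -0.05040047] [0.54163858 0.05799133] width 0.1093965919815129 0.12501043432029116 0.12377860393050612
yaw [-0.47383374 -0.63352808]
screws mean [0.60642274 0.00411631]
backmid [0.6661936  0.00242002]
lever top [ 0.52375712 -0.02016272  0.136     ] (array([ 0.52403916, -0.02046537,  0.13543913]), np.float64(0.0007910342525627131))
flask base [ 0.50128921 -0.28578735  0.004     ] rim [ 0.50166498 -0.2883928   0.112     ] (array([ 0.50141384, -0.28851256,  0.11030474]), np.float64(0.0008210348404034896))
latch end horn [ 0.51581961 -0.06265114  0.074     ] post front right [ 0.54070912 -0.07390382  0.08      ]
[0.52473788 0.05407229 0.07      ] [ 0.52332163 -0.07885349  0.07      ]
jar [ 0.62852842 -0.2894218   0.096     ]
```

Emit:
{"method": "arm_command", "body": {"motion": [0, 0, 0, 6.65, 0, 0, 0, 6.65, 0, 0, 0, 6.65, 0, 0, 0, 6.65, 0, 0, 0, 6.65, 0, 0, 0, 6.65, 0, 0, 0, 6.65, 0, 0, 0, 6.65, 0, 0, 0, 6.65, 0, 0, 0, 6.65, 0, 0, 0, 6.65, 0.664, -0.325, 0, 0, 0.664, -0.325, 0, 0, 0.664, -0.325, 0, 0, 0.664, -0.325, 0, 0, 0.664, -0.325, 0, 0, 0.664, -0.325, 0, 0, 0.664, -0.325, 0, 0, 0.664, -0.325, 0, 0, 0.664, -0.325, 0, 0], "hand": 0.5, "squeeze": 15}}

```text
clock: 1.97
position: [0.3162, 0.4032, 0.2267]
orientation: [-2.213, 2.23, 0.0]
ft_force: [1.5, 0.3, -0.4]
gripper_width: 0.0437
grip_force: 0.0
```

Emit:
{"method": "arm_command", "body": {"motion": [0.664, -0.325, 0, 0, 0.664, -0.325, 0, 0, 0.664, -0.325, 0, 0, 0.664, -0.325, 0, 0, 0.664, -0.325, 0, 0, 0.664, -0.325, 0, 0, 0.664, -0.325, 0, 0, 0.664, -0.325, 0, 0, 0.664, -0.325, 0, 0, 0.664, -0.325, 0, 0, 0.664, -0.325, 0, 0, 0.664, -0.325, 0, 0, 0.664, -0.325, 0, 0, 0.664, -0.325, 0, 0, 0.664, -0.325, 0, 0, 0.664, -0.325, 0, 0, 0, 0, 0, 0, 0, 0, 0, 0]}}

```text
clock: 3.47
position: [0.5207, -0.0234, 0.2262]
orientation: [2.209, -2.233, -0.001]
ft_force: [-0.2, 0.0, -0.7]
gripper_width: 0.0442
grip_force: 0.0
```

```bash
cat >> h.py <<'E'
def st():
    s=robot.read_state();R=Ro.from_rotvec(s['orientation']).as_matrix()
    print('t',s['clock'],'p',s['position'].round(4),'ang x',np.degrees(np.arctan2(R[1,0],R[0,0])).round(2),'zz',R[:,2].round(3),'F',s['ft_force'].round(1),'w',s['gripper_width'],'g',s['grip_force'],'q',np.round(s['q'],2)); return s,R
def to(X,ang=None):
    s,R=st(); d=R.T@(np.array(X)-s['position']); print('units',(d/.04).round(3),'before turning')
    if ang is not None:
        a=np.degrees(np.arctan2(R[1,0],R[0,0])); print('turn',((a-ang+180)%360-180).round(2))
E
python3 -c "
from h import *
to([.5255,-.0212,.097],-90.5)"
```

```text
t 3.4667 p [ 0.5207 -0.0234  0.2262] ang x -90.61 zz [-0.001 -0.    -1.   ] F [-0.2  0.  -0.7] w 0.04420789289696432 g 0.0 q [ 0.33  0.11 -0.32 -0.   -1.14 -0.34]
units [-0.056 -0.122  3.229] before turning
turn -0.11
```

Emit:
{"method": "arm_command", "body": {"motion": [-0.055, -0.12, 0, 0, 0, 0, 0.4, 0, 0, 0, 0.4, 0, 0, 0, 0.4, 0, 0, 0, 0.4, 0, 0, 0, 0.4, 0, 0, 0, 0.4, 0, 0, 0, 0.4, 0, 0, 0, 0.4, 0, 0, 0, 0, 0, 0, 0, 0, 0]}}

```text
clock: 4.38
position: [0.525, -0.019, 0.0984]
orientation: [2.214, -2.227, -0.001]
ft_force: [0.8, 0.6, -0.5]
gripper_width: 0.0439
grip_force: 0.0
```

```bash
python3 -c "
from h import *
st();a=cap('scene');b=cap('top')
c=cv2.resize(a['color'][130:270,200:380],None,fx=4,fy=4,interpolation=cv2.INTER_CUBIC)
cv2.imwrite('pics/s2.png',c[...,::-1])"
```

```text
t 4.3833 p [ 0.525  -0.019   0.0984] ang x -90.35 zz [-0.001 -0.001 -1.   ] F [ 0.8  0.6 -0.5] w 0.04393913197063786 g 0.0 q [ 0.34  0.24 -0.49  0.   -0.85 -0.34]
```

View pics/s2.png

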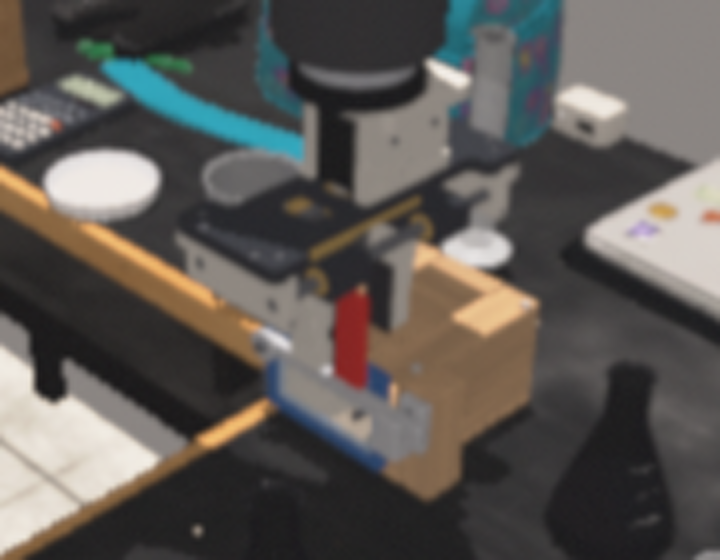

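The red lever at (352,340) sits between the two fingers, so I can close and lift it.

Emit:
{"method": "arm_command", "body": {"motion": [0, 0, 0, 0, 0, 0, 0, 0, 0, 0, 0, 0, 0, 0, 0, 0, 0, 0, 0, 0, 0, 0, 0, 0, -0.07, 0, -0.085, 0, -0.07, 0, -0.085, 0, -0.078, 0, -0.078, 0, -0.078, 0, -0.078, 0, -0.068, 0, -0.055, 0, -0.068, 0, -0.055, 0, -0.068, 0, -0.055, 0, 0, 0, 0, 0, 0, 0, 0, 0], "hand": 0, "squeeze": 15}}

```text
clock: 5.73
position: [0.5252, 0.0005, 0.1183]
orientation: [-2.213, 2.23, 0.001]
ft_force: [-4.0, 1.1, 0.8]
gripper_width: 0.0081
grip_force: 15.0
```

```bash
python3 -c "
from h import *
s,R=st();p=s['position'][:2]
a=cap('scene')
c=cv2.resize(a['color'][130:270,200:380],None,fx=4,fy=4,interpolation=cv2.INTER_CUBIC)
cv2.imwrite('pics/s3.png',c[...,::-1])
# swing 1.65 rad clockwise about hinge, in steps; tool-frame chord per row
H=np.array([.5355,.0605]);n=20;da=np.radians(94/n)
r=p-H;c,si=np.cos(-da),np.sin(-da);M=np.array([[c,-si],[si,c]])
d=M@r-r;print('r',r,'row units in tool before turn',(R.T@np.r_[d,0]/.04).round(4),np.degrees(da))"
```

```text
t 5.7333 p [5.252e-01 5.000e-04 1.183e-01] ang x -90.43 zz [-0.  0. -1.] F [-4.   1.1  0.8] w 0.0080599196179805 g 15.003645569086075 q [ 0.37  0.21 -0.46 -0.   -0.89 -0.38]
r [-0.01026754 -0.05997477] row units in tool before turn [-0.0252  0.1222  0.    ] 4.7
```

View pics/s3.png

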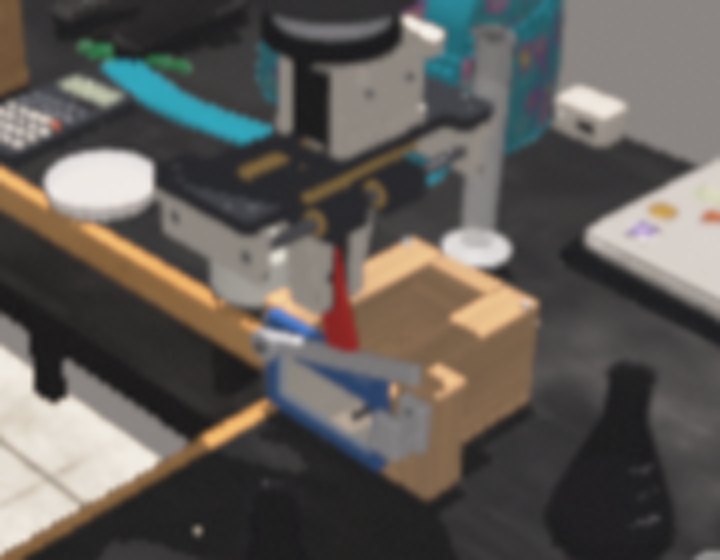

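The bar's free end at (415,375) is clear above the horn at (415,415). I'll swing the gate now.

Emit:
{"method": "arm_command", "body": {"motion": [-0.025, 0.122, 0, 4.7, -0.025, 0.122, 0, 4.7, -0.025, 0.122, 0, 4.7, -0.025, 0.122, 0, 4.7, -0.025, 0.122, 0, 4.7, -0.025, 0.122, 0, 4.7, -0.025, 0.122, 0, 4.7, -0.025, 0.122, 0, 4.7, -0.025, 0.122, 0, 4.7, -0.025, 0.122, 0, 4.7]}}

```text
clock: 6.62
position: [0.4849, 0.0271, 0.1184]
orientation: [-1.135, 2.929, 0.001]
ft_force: [-2.8, 2.9, -0.9]
gripper_width: 0.0079
grip_force: 15.1
```

```bash
python3 -c "
from h import *
s,R=st();p=s['position'][:2];H=np.array([.5355,.0605]);print(np.linalg.norm(p-H),np.hypot(.01027,.06))"
```

```text
t 6.6167 p [0.4849 0.0271 0.1184] ang x -137.64 zz [ 0.     0.001 -1.   ] F [-2.8  2.9 -0.9] w 0.007900756158467146 g 15.050343722105026 q [ 0.46  0.15 -0.55 -0.   -0.87 -1.29]
0.06065636568308297 0.06087259564040291
```

Emit:
{"method": "arm_command", "body": {"motion": [-0.025, 0.122, 0, 4.7, -0.025, 0.122, 0, 4.7, -0.025, 0.122, 0, 4.7, -0.025, 0.122, 0, 4.7, -0.025, 0.122, 0, 4.7, -0.025, 0.122, 0, 4.7, -0.025, 0.122, 0, 4.7, -0.025, 0.122, 0, 4.7, -0.025, 0.122, 0, 4.7, -0.025, 0.122, 0, 4.7, -0.025, 0.122, 0, 4.7, 0, 0, 0, 0, 0, 0, 0, 0]}}

```text
clock: 7.7
position: [0.4787, 0.0804, 0.1189]
orientation: [0.249, 3.13, 0.002]
ft_force: [-4.5, 3.9, 3.4]
gripper_width: 0.0078
grip_force: 15.0
```

Emit:
{"method": "arm_command", "body": {"motion": [0.068, 0, 0.055, 0, 0.068, 0, 0.055, 0, 0.068, 0, 0.055, 0, 0.078, 0, 0.078, 0, 0.078, 0, 0.078, 0, 0.07, 0, 0.085, 0, 0.07, 0, 0.085, 0, 0, 0, 0, 0, 0, 0, 0, 0]}}

```text
clock: 8.45
position: [0.4584, 0.0826, 0.0983]
orientation: [0.25, 3.132, 0.0]
ft_force: [2.6, 2.8, -0.4]
gripper_width: 0.0082
grip_force: 15.0
```

Emit:
{"method": "arm_command", "body": {"motion": [0, 0, 0, 0, 0, 0, 0, 0, 0, 0, 0, 0, 0, 0, 0, 0, 0, 0, 0, 0, 0, 0, -0.3, 0, 0, 0, -0.5, 0, 0, 0, -0.7, 0, 0, 0, -0.9, 0, 0, 0, -0.9, 0, 0, 0, -0.5, 0, 0, 0, 0, 0], "hand": 0.5}}

```text
clock: 9.45
position: [0.4604, 0.0831, 0.2557]
orientation: [0.249, 3.125, 0.006]
ft_force: [1.2, 0.7, 0.3]
gripper_width: 0.0436
grip_force: 0.0
```

```bash
python3 -c "
from h import *
to([.5013,-.2872,.25],-90)"
```

```text
t 9.45 p [0.4604 0.0831 0.2557] ang x 170.88 zz [ 0.007  0.003 -1.   ] F [1.2 0.7 0.3] w 0.04364871133393861 g 0.0 q [ 0.6  -0.02 -0.38  0.   -1.19 -2.33]
units [-2.474 -8.978  0.12 ] before turning
turn -99.12
```

Emit:
{"method": "arm_command", "body": {"motion": [0, 0, 0, -6.6, 0, 0, 0, -6.6, 0, 0, 0, -6.6, 0, 0, 0, -6.6, 0, 0, 0, -6.6, 0, 0, 0, -6.6, 0, 0, 0, -6.6, 0, 0, 0, -6.6, 0, 0, 0, -6.6, 0, 0, 0, -6.6, 0, 0, 0, -6.6, 0, 0, 0, -6.6, 0, 0, 0, -6.6, 0, 0, 0, -6.6, 0, 0, 0, -6.6, 0, 0, 0, 0], "hand": 0.7}}

```text
clock: 10.78
position: [0.458, 0.0822, 0.2502]
orientation: [2.224, -2.218, -0.0]
ft_force: [-0.1, 0.0, 0.3]
gripper_width: 0.061
grip_force: 0.0
```

Emit:
{"method": "arm_command", "body": {"motion": [0.661, -0.073, 0, 0, 0.661, -0.073, 0, 0, 0.661, -0.073, 0, 0, 0.661, -0.073, 0, 0, 0.661, -0.073, 0, 0, 0.661, -0.073, 0, 0, 0.661, -0.073, 0, 0, 0.661, -0.073, 0, 0, 0.661, -0.073, 0, 0, 0.661, -0.073, 0, 0, 0.661, -0.073, 0, 0, 0.661, -0.073, 0, 0, 0.661, -0.073, 0, 0, 0.661, -0.073, 0, 0, 0, 0, 0, 0, 0, 0, 0, 0]}}

```text
clock: 12.12
position: [0.4977, -0.289, 0.2495]
orientation: [2.211, -2.23, -0.002]
ft_force: [0.0, 0.7, 0.4]
gripper_width: 0.0614
grip_force: 0.0
```

```bash
python3 -c "
from h import *
to([.5013,-.2872,.083],-90)
a=cap('scene');b=cap('top')
c=np.hstack([cv2.resize(a['color'][190:340,230:420],None,fx=2.1,fy=2.1),cv2.resize(b['color'][130:280,240:430],None,fx=2.1,fy=2.1)])
cv2.imwrite('pics/s4.png',c[...,::-1])"
```

```text
t 12.1167 p [ 0.4977 -0.289   0.2495] ang x -90.49 zz [-0.002  0.001 -1.   ] F [0.  0.7 0.4] w 0.06141432190662996 g 0.0 q [-0.19  0.18 -0.18 -0.   -1.21  0.18]
units [-0.043 -0.096  4.164] before turning
turn -0.49
```

View pics/s4.png

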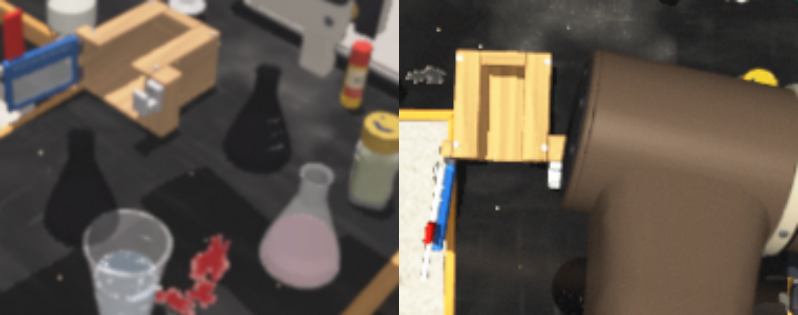

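The gate stands wide open, at (440,205) in the right half, and the flask is undisturbed at (300,240) in the left half. Next I descend and grip the neck.

Emit:
{"method": "arm_command", "body": {"motion": [-0.043, -0.096, 0, 0, 0, 0, 0.46, 0, 0, 0, 0.46, 0, 0, 0, 0.46, 0, 0, 0, 0.46, 0, 0, 0, 0.46, 0, 0, 0, 0.46, 0, 0, 0, 0.46, 0, 0, 0, 0.46, 0, 0, 0, 0.48, 0, 0, 0, 0, 0, 0, 0, 0, 0]}}

```text
clock: 13.22
position: [0.5019, -0.2853, 0.0839]
orientation: [2.219, -2.223, -0.002]
ft_force: [0.8, -0.6, -0.2]
gripper_width: 0.0614
grip_force: 0.0
```

Emit:
{"method": "arm_command", "body": {"motion": [0, 0, 0, 0, 0, 0, 0, 0, 0, 0, 0, 0, 0, 0, 0, 0, 0, 0, 0, 0, 0, 0, 0, 0, 0, 0, 0, 0, 0, 0, 0, 0], "hand": 0, "squeeze": 12}}

```text
clock: 13.88
position: [0.5021, -0.2864, 0.0846]
orientation: [2.219, -2.224, 0.0]
ft_force: [-1.9, 0.2, 4.2]
gripper_width: 0.0277
grip_force: 12.0
```

```bash
python3 -c "
from h import *
to([.45,0.0045,.094],-90.5)"
```

```text
t 13.8833 p [ 0.5021 -0.2864  0.0846] ang x -90.14 zz [ 0. -0. -1.] F [-1.9  0.2  4.2] w 0.027726484791147917 g 12.00032143642602 q [-0.18  0.33 -0.39  0.   -0.85  0.18]
units [-7.268  1.319 -0.237] before turning
turn 0.36
```

Emit:
{"method": "arm_command", "body": {"motion": [0, 0, -0.1, 0, 0, 0, -0.25, 0, 0, 0, -0.45, 0, 0, 0, -0.5, 0, 0, 0, -0.5, 0, 0, 0, -0.5, 0, 0, 0, -0.5, 0, 0, 0, -0.3, 0, 0, 0, -0.15, 0, 0, 0, 0, 0], "squeeze": 15}}

```text
clock: 14.72
position: [0.5028, -0.2864, 0.216]
orientation: [-2.218, 2.223, -0.004]
ft_force: [-0.5, -0.0, -1.1]
gripper_width: 0.0275
grip_force: 15.0
```

Emit:
{"method": "arm_command", "body": {"motion": [-0.15, 0.03, 0, 0.36, -0.3, 0.05, 0, 0, -0.45, 0.08, 0, 0, -0.5, 0.09, 0, 0, -0.5, 0.09, 0, 0, -0.5, 0.09, 0, 0, -0.5, 0.09, 0, 0, -0.5, 0.09, 0, 0, -0.5, 0.09, 0, 0, -0.5, 0.09, 0, 0, -0.5, 0.09, 0, 0, -0.5, 0.09, 0, 0, -0.5, 0.09, 0, 0, -0.45, 0.09, 0, 0, -0.45, 0.08, 0, 0, -0.3, 0.05, 0, 0, -0.17, 0.03, 0, 0, 0, 0, 0, 0, 0, 0, 0, 0]}}

```text
clock: 16.3
position: [0.4517, 0.0053, 0.2137]
orientation: [2.212, -2.229, -0.001]
ft_force: [-0.5, -0.2, -1.2]
gripper_width: 0.0276
grip_force: 15.0
```

```bash
python3 -c "
from h import *
to([.45,0.0045,.097],-90.5)
a=cap('scene')
c=cv2.resize(a['color'][130:280,180:380],None,fx=3.5,fy=3.5,interpolation=cv2.INTER_CUBIC)
cv2.imwrite('pics/s5.png',c[...,::-1])"
```

```text
t 16.3 p [0.4517 0.0053 0.2137] ang x -90.43 zz [-0.001 -0.    -1.   ] F [-0.5 -0.2 -1.2] w 0.027561159807598257 g 14.999965515344229 q [ 0.45 -0.01 -0.47 -0.   -1.1  -0.46]
units [0.019 0.039 2.918] before turning
turn 0.07
```

View pics/s5.png

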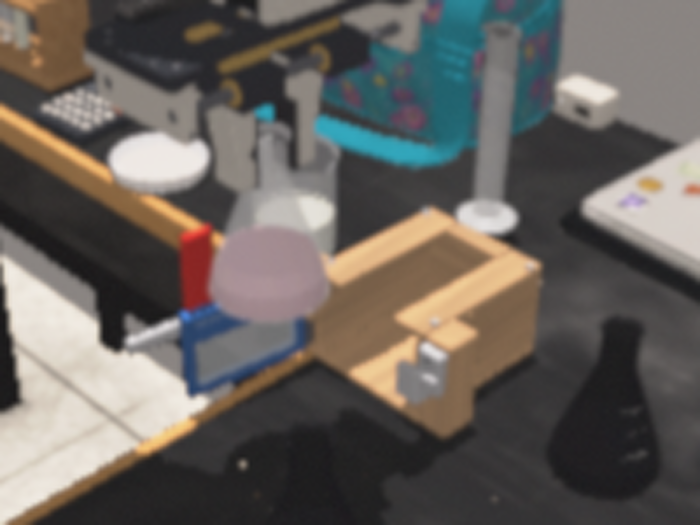

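The flask hangs upright at (268,240), the doorway is open and the gate is to the left. Next it goes down and then in.

Emit:
{"method": "arm_command", "body": {"motion": [0.02, 0.04, 0.2, 0, 0, 0, 0.4, 0, 0, 0, 0.4, 0, 0, 0, 0.4, 0, 0, 0, 0.4, 0, 0, 0, 0.4, 0, 0, 0, 0.4, 0, 0, 0, 0.22, 0, 0, 0, 0.1, 0, 0, 0, 0, 0, 0, 0, 0, 0]}}

```text
clock: 17.27
position: [0.4509, 0.004, 0.0976]
orientation: [2.211, -2.231, 0.0]
ft_force: [0.1, 1.0, -1.7]
gripper_width: 0.0277
grip_force: 15.0
```

```bash
python3 -c "
from h import *
to([.6035,0.0035,.097],-90.5)"
```

```text
t 17.2667 p [0.4509 0.004  0.0976] ang x -90.52 zz [ 0. -0. -1.] F [ 0.1  1.  -1.7] w 0.027672870503619697 g 14.99992056771589 q [ 0.45  0.12 -0.64  0.   -0.81 -0.46]
units [-0.021 -3.816  0.016] before turning
turn -0.02
```

Emit:
{"method": "arm_command", "body": {"motion": [-0.01, -0.1, 0, 0, -0.01, -0.2, 0, 0, 0, -0.25, 0, 0, 0, -0.25, 0, 0, 0, -0.25, 0, 0, 0, -0.25, 0, 0, 0, -0.25, 0, 0, 0, -0.25, 0, 0, 0, -0.25, 0, 0, 0, -0.25, 0, 0, 0, -0.25, 0, 0, 0, -0.25, 0, 0, 0, -0.25, 0, 0, 0, -0.25, 0, 0, 0, -0.25, 0, 0, 0, -0.2, 0, 0, 0, -0.07, 0, 0, 0, 0, 0, 0]}}

```text
clock: 18.77
position: [0.604, 0.0037, 0.0971]
orientation: [2.211, -2.231, -0.0]
ft_force: [0.2, 0.3, -1.9]
gripper_width: 0.0279
grip_force: 15.0
```

```bash
python3 -c "
from h import *
to([.6035,0.0035,.0905],-90.5)"
```

```text
t 18.7667 p [0.604  0.0037 0.0971] ang x -90.52 zz [-0. -0. -1.] F [ 0.2  0.3 -1.9] w 0.02788203797390218 g 14.999760237951705 q [ 0.33  0.36 -0.31  0.   -0.9  -0.34]
units [0.005 0.013 0.165] before turning
turn -0.02
```

Emit:
{"method": "arm_command", "body": {"motion": [0, 0, 0.06, 0, 0, 0, 0.05, 0, 0, 0, 0.04, 0, 0, 0, 0.03, 0, 0, 0, 0, 0, 0, 0, 0, 0]}}

```text
clock: 19.27
position: [0.6032, 0.0037, 0.0902]
orientation: [2.212, -2.231, -0.0]
ft_force: [-0.5, 0.9, -2.1]
gripper_width: 0.0279
grip_force: 15.0
```

Emit:
{"method": "arm_command", "body": {"motion": [0, 0, 0.02, 0, 0, 0, 0, 0, 0, 0, 0.02, 0, 0, 0, 0, 0, 0, 0, 0, 0]}}

```text
clock: 19.68
position: [0.6038, 0.0038, 0.0896]
orientation: [-2.212, 2.23, -0.001]
ft_force: [-2.6, 0.9, 6.1]
gripper_width: 0.0273
grip_force: 15.0
```

Emit:
{"method": "arm_command", "body": {"motion": [0, 0, 0, 0, 0, 0, 0, 0, 0, 0, 0, 0, 0, 0, 0, 0, 0, 0, 0, 0, 0, 0, -0.15, 0, 0, 0, -0.3, 0, 0, 0, -0.5, 0, 0, 0, -0.6, 0, 0, 0, -0.7, 0, 0, 0, -0.7, 0, 0, 0, -0.7, 0, 0, 0, -0.35, 0, 0, 0, 0, 0], "hand": 0.6}}

```text
clock: 20.85
position: [0.6053, 0.0038, 0.2535]
orientation: [-2.208, 2.227, -0.007]
ft_force: [0.8, -0.4, 1.0]
gripper_width: 0.0524
grip_force: 0.0
```

```bash
python3 -c "
from h import *
to([.4569,0.0826,.24],170.9)
a=cap('scene')
c=cv2.resize(a['color'][150:280,200:380],None,fx=3.5,fy=3.5,interpolation=cv2.INTER_CUBIC)
cv2.imwrite('pics/s6.png',c[...,::-1])
h=cv2.cvtColor(a['color'],cv2.COLOR_RGB2HSV).astype(int)
m=((h[...,0]>165)|(h[...,0]<5))&(h[...,1]>170)&(h[...,2]>90)
n,l,s,c=cv2.connectedComponentsWithStats(m.astype(np.uint8))
print('red',[(s[i].tolist(),c[i].round(1).tolist()) for i in range(1,n) if s[i][4]>50])
H=np.array([.5355,.0605])
for ph in(1.6,1.65,1.7,1.75,1.8):
    al=-np.pi/2-ph-.009; e=np.array([np.cos(al),np.sin(al)]);f=np.array([np.cos(al-np.pi/2),np.sin(al-np.pi/2)])
    q=H+.082*e+.010*f; print(ph,q,proj(a,[*q,.110]))
"
```

```text
t 20.85 p [0.6053 0.0038 0.2535] ang x -90.48 zz [ 0.007  0.001 -1.   ] F [ 0.8 -0.4  1. ] w 0.05238785177209735 g 0.0 q [ 0.33  0.22 -0.11  0.   -1.23 -0.34]
units [-1.938  3.728  0.313] before turning
turn 98.62
red [([460, 175, 100, 93, 7078], [515.3, 223.1]), ([232, 196, 9, 22, 167], [235.9, 206.3]), ([325, 306, 11, 14, 82], [330.4, 313.0])]
1.6 [0.45394178 0.07362464] [237.92953062 206.69946866]
1.65 [0.45469966 0.07768445] [237.06639475 205.89122587]
1.7 [0.45565951 0.08170131] [236.2858615  205.06245448]
1.75 [0.45681891 0.08566518] [235.5893116  204.21564726]
1.8 [0.45817498 0.08956614] [234.97784207 203.3533062 ]
```

View pics/s6.png

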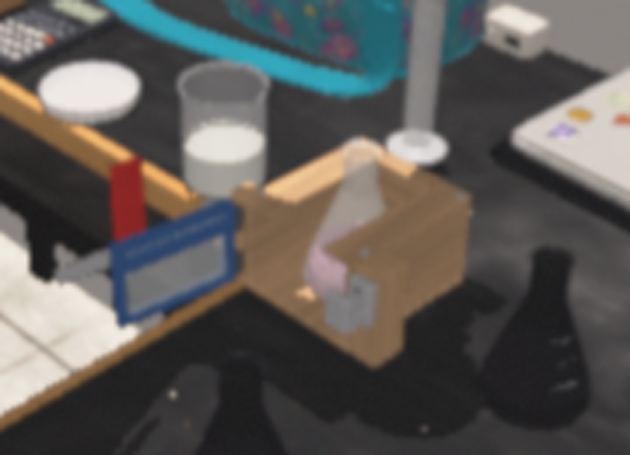

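The flask stands upright inside the stall at (345,235), and the lever at (128,200) is where I left it.

Emit:
{"method": "arm_command", "body": {"motion": [-0.194, 0.372, 0, 0, -0.194, 0.372, 0, 0, -0.194, 0.372, 0, 0, -0.194, 0.372, 0, 0, -0.194, 0.372, 0, 0, -0.194, 0.372, 0, 0, -0.194, 0.372, 0, 0, -0.194, 0.372, 0, 0, -0.194, 0.372, 0, 0, -0.194, 0.372, 0, 0, 0, 0, 0, 0], "hand": 0.5}}

```text
clock: 21.82
position: [0.4528, 0.083, 0.2479]
orientation: [2.212, -2.23, -0.002]
ft_force: [0.5, -0.0, -0.3]
gripper_width: 0.0437
grip_force: 0.0
```

Emit:
{"method": "arm_command", "body": {"motion": [0, 0, 0, 6.57, 0, 0, 0, 6.57, 0, 0, 0, 6.57, 0, 0, 0, 6.57, 0, 0, 0, 6.57, 0, 0, 0, 6.57, 0, 0, 0, 6.57, 0, 0, 0, 6.57, 0, 0, 0, 6.57, 0, 0, 0, 6.57, 0, 0, 0, 6.57, 0, 0, 0, 6.57, 0, 0, 0, 6.57, 0, 0, 0, 6.57, 0, 0, 0, 6.57, 0, 0, 0, 0]}}

```text
clock: 23.15
position: [0.455, 0.0823, 0.2477]
orientation: [-0.256, -3.13, 0.001]
ft_force: [-0.2, -0.6, 0.1]
gripper_width: 0.0437
grip_force: 0.0
```

```bash
python3 -c "
from h import *
to([.4575,0.0824,.098],170.9)"
```

```text
t 23.15 p [0.455  0.0823 0.2477] ang x 170.64 zz [-0.001 -0.001 -1.   ] F [-0.2 -0.6  0.1] w 0.04365243949945897 g 0.0 q [ 0.61 -0.01 -0.4  -0.   -1.19 -2.34]
units [-0.065  0.015  3.744] before turning
turn -0.26
```

Down and close, then lift along the arc as before.

Emit:
{"method": "arm_command", "body": {"motion": [-0.065, 0.015, 0.3, -0.26, 0, 0, 0.43, 0, 0, 0, 0.43, 0, 0, 0, 0.43, 0, 0, 0, 0.43, 0, 0, 0, 0.43, 0, 0, 0, 0.43, 0, 0, 0, 0.43, 0, 0, 0, 0.43, 0, 0, 0, 0, 0, 0, 0, 0, 0]}}

```text
clock: 24.07
position: [0.4574, 0.0822, 0.0983]
orientation: [-0.237, -3.13, 0.003]
ft_force: [0.4, 0.1, 0.4]
gripper_width: 0.0437
grip_force: 0.0
```

Emit:
{"method": "arm_command", "body": {"motion": [0, 0, 0, 0, 0, 0, 0, 0, 0, 0, 0, 0, 0, 0, 0, 0, 0, 0, 0, 0, 0, 0, 0, 0, -0.07, 0, -0.085, 0, -0.07, 0, -0.085, 0, -0.078, 0, -0.078, 0, -0.078, 0, -0.078, 0, -0.068, 0, -0.055, 0, -0.068, 0, -0.055, 0, -0.068, 0, -0.055, 0, 0, 0, 0, 0, 0, 0, 0, 0], "hand": 0, "squeeze": 15}}

```text
clock: 25.32
position: [0.4785, 0.0799, 0.119]
orientation: [0.241, 3.131, 0.001]
ft_force: [0.2, 1.8, -1.6]
gripper_width: 0.0078
grip_force: 15.0
```

```bash
python3 -c "
from h import *
s,R=st();p=s['position'][:2];H=np.array([.5355,.0605]);r=p-H
e=np.degrees(np.arctan2(R[1,0],R[0,0]));tot=(-90.43-e)%360;n=22
print(np.linalg.norm(r),'turn',tot,tot/n)
da=np.radians(tot/n);c,si=np.cos(da),np.sin(da);M=np.array([[c,-si],[si,c]])
print((R.T@np.r_[M@r-r,0]/.04).round(4))
T=np.radians(tot);c,si=np.cos(T),np.sin(T);print('end',H+np.array([[c,-si],[si,c]])@r)
a=cap('scene')
c=cv2.resize(a['color'][150:280,200:380],None,fx=3.5,fy=3.5,interpolation=cv2.INTER_CUBIC)
cv2.imwrite('pics/s7.png',c[...,::-1])"
```

```text
t 25.3167 p [0.4785 0.0799 0.119 ] ang x 171.21 zz [ 0.001  0.    -1.   ] F [ 0.2  1.8 -1.6] w 0.007809553064875112 g 14.997996389865875 q [ 0.57  0.15 -0.55  0.   -0.87 -2.3 ]
0.060238998591148854 turn 98.35791406895169 4.47081427586144
[ 1.590e-02 -1.164e-01 -1.000e-04]
end [0.52457238 0.00126045]
```

View pics/s7.png

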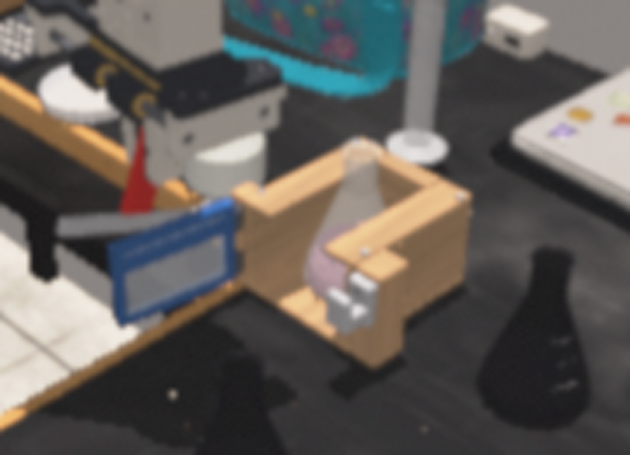

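The bar at (130,225) is lifted. I'll swing the gate shut.

Emit:
{"method": "arm_command", "body": {"motion": [0.016, -0.1164, 0, -4.47, 0.016, -0.1164, 0, -4.47, 0.016, -0.1164, 0, -4.47, 0.016, -0.1164, 0, -4.47, 0.016, -0.1164, 0, -4.47, 0.016, -0.1164, 0, -4.47, 0.016, -0.1164, 0, -4.47, 0.016, -0.1164, 0, -4.47, 0.016, -0.1164, 0, -4.47, 0.016, -0.1164, 0, -4.47, 0.016, -0.1164, 0, -4.47, 0.016, -0.1164, 0, -4.47, 0.016, -0.1164, 0, -4.47, 0.016, -0.1164, 0, -4.47, 0, 0, 0, 0]}}

```text
clock: 26.62
position: [0.4928, 0.0186, 0.1189]
orientation: [-1.426, 2.796, -0.001]
ft_force: [4.4, 3.6, -4.0]
gripper_width: 0.0082
grip_force: 15.0
```

```bash
python3 -c "
from h import *
s,R=st();p=s['position'][:2];H=np.array([.5355,.0605]);print(np.linalg.norm(p-H))
to([.5255,.0005,.1185],-90.43)"
```

```text
t 26.6167 p [0.4928 0.0186 0.1189] ang x -125.95 zz [ 0.003  0.001 -1.   ] F [ 4.4  3.6 -4. ] w 0.008163549399811372 g 14.998205155134201 q [ 0.44  0.16 -0.53  0.   -0.88 -1.07]
0.05978427839855158
t 26.6167 p [0.4928 0.0186 0.1189] ang x -125.95 zz [ 0.003  0.001 -1.   ] F [ 4.4  3.6 -4. ] w 0.008163549399811372 g 14.998205155134201 q [ 0.44  0.16 -0.53  0.   -0.88 -1.07]
units [-0.113 -0.927  0.011] before turning
turn -35.52
```

Emit:
{"method": "arm_command", "body": {"motion": [0.016, -0.1164, 0, -4.44, 0.016, -0.1164, 0, -4.44, 0.016, -0.1164, 0, -4.44, 0.016, -0.1164, 0, -4.44, 0.016, -0.1164, 0, -4.44, 0.016, -0.1164, 0, -4.44, 0.016, -0.1164, 0, -4.44, 0, -0.1, 0, -4.44, 0, 0, 0, 0, 0, 0, 0, 0]}}

```text
clock: 27.45
position: [0.5243, 0.0017, 0.1189]
orientation: [-2.204, 2.236, -0.002]
ft_force: [4.9, 1.2, -2.4]
gripper_width: 0.0082
grip_force: 15.1
```

```bash
python3 -c "
from h import *
to([.5255,.0005,.1185],-90.43)"
```

```text
t 27.45 p [0.5243 0.0017 0.1189] ang x -90.81 zz [ 0.002  0.    -1.   ] F [ 4.9  1.2 -2.4] w 0.008166895287087443 g 15.11440560221672 q [ 0.38  0.21 -0.47  0.   -0.89 -0.39]
units [ 0.031 -0.031  0.011] before turning
turn -0.38
```

Emit:
{"method": "arm_command", "body": {"motion": [0.02, -0.03, 0, -0.38, 0, -0.02, 0, 0, 0, -0.02, 0, 0, 0, 0, 0, 0]}}

```text
clock: 27.78
position: [0.5251, 0.0007, 0.1184]
orientation: [2.213, -2.228, -0.001]
ft_force: [-1.1, 3.9, -0.8]
gripper_width: 0.0082
grip_force: 15.0
```

Emit:
{"method": "arm_command", "body": {"motion": [0.068, 0, 0.055, 0, 0.068, 0, 0.055, 0, 0.068, 0, 0.055, 0, 0.078, 0, 0.078, 0, 0.078, 0, 0.078, 0, 0.07, 0, 0.085, 0, 0.07, 0, 0.085, 0, 0, 0, 0, 0, 0, 0, 0, 0]}}

```text
clock: 28.53
position: [0.5249, -0.0198, 0.0985]
orientation: [2.214, -2.227, -0.001]
ft_force: [-5.6, 0.8, 3.5]
gripper_width: 0.0079
grip_force: 15.0
```

```bash
python3 -c "
from h import *
st();a=cap('scene')
c=cv2.resize(a['color'][150:280,200:380],None,fx=3.5,fy=3.5,interpolation=cv2.INTER_CUBIC)
cv2.imwrite('pics/s8.png',c[...,::-1])"
```

```text
t 28.5333 p [ 0.5249 -0.0198  0.0985] ang x -90.34 zz [-0.002 -0.001 -1.   ] F [-5.6  0.8  3.5] w 0.007946361880080938 g 15.0021430850029 q [ 0.34  0.24 -0.48 -0.   -0.85 -0.34]
```

View pics/s8.png

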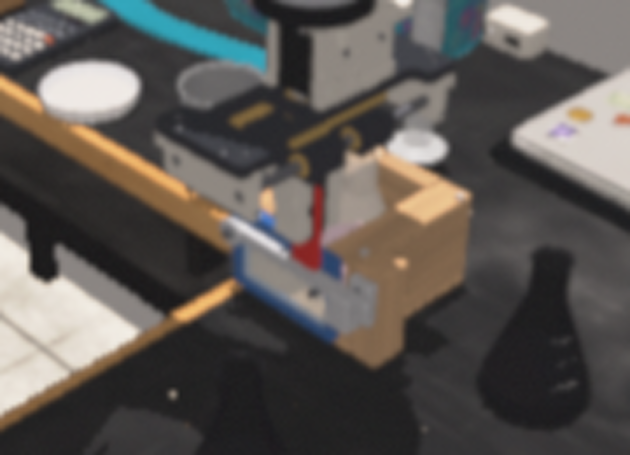

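The bar is down level behind the horn at (355,300). I'll release with a partial opening to stay clear of the flask's neck, then go up.

Emit:
{"method": "arm_command", "body": {"motion": [0, 0, 0, 0, 0, 0, 0, 0, 0, 0, 0, 0, 0, 0, 0, 0, 0, 0, 0, 0, 0, 0, -0.2, 0, 0, 0, -0.3, 0, 0, 0, -0.5, 0, 0, 0, -0.7, 0, 0, 0, -0.8, 0, 0, 0, -0.8, 0, 0, 0, -0.7, 0, 0, 0, 0, 0], "hand": 0.35}}

```text
clock: 29.67
position: [0.5288, -0.0191, 0.2661]
orientation: [-2.211, 2.221, -0.01]
ft_force: [0.7, 0.3, 1.3]
gripper_width: 0.0309
grip_force: 0.0
```

Emit:
{"method": "arm_command", "body": {"motion": [-0.3, 0.1, 0, 0, -0.6, 0.2, 0, 0, -0.6, 0.2, 0, 0, -0.6, 0.2, 0, 0, -0.6, 0.2, 0, 0, -0.6, 0.2, 0, 0, -0.6, 0.2, 0, 0, -0.6, 0.2, 0, 0, -0.3, 0.1, 0, 0, 0, 0, 0, 0]}}

```text
clock: 30.5
position: [0.4623, 0.1752, 0.2595]
orientation: [-2.217, 2.224, 0.0]
ft_force: [-0.5, -0.2, 1.0]
gripper_width: 0.031
grip_force: 0.0
```

```bash
python3 -c "
from h import *
st();a=cap('scene');b=cap('top')
h=cv2.cvtColor(a['color'],cv2.COLOR_RGB2HSV).astype(int)
m=((h[...,0]>165)|(h[...,0]<5))&(h[...,1]>170)&(h[...,2]>90)
n,l,s,c=cv2.connectedComponentsWithStats(m.astype(np.uint8))
print('red',[(s[i].tolist(),c[i].round(1).tolist()) for i in range(1,n) if s[i][4]>50])
c=np.hstack([cv2.resize(a['color'][170:270,250:360],None,fx=3.6,fy=3.6,interpolation=cv2.INTER_CUBIC),cv2.resize(b['color'][140:240,240:350],None,fx=3.6,fy=3.6,interpolation=cv2.INTER_CUBIC)])
cv2.imwrite('pics/s9.png',c[...,::-1])"
```

```text
t 30.5 p [0.4623 0.1752 0.2595] ang x -90.17 zz [ 0.001  0.001 -1.   ] F [-0.5 -0.2  1. ] w 0.031048903390031544 g 0.0 q [ 0.76  0.04 -0.32 -0.   -1.21 -0.76]
red [([460, 175, 100, 93, 7094], [515.3, 223.1]), ([284, 202, 8, 24, 140], [287.4, 212.9]), ([325, 306, 11, 14, 82], [330.4, 312.9])]
```

View pics/s9.png

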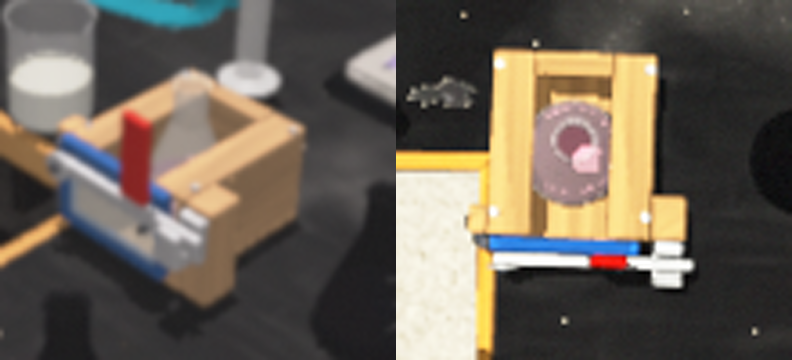

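The lever is back at its starting pixel position, (287.4,212.9) against (287.4,213.2). The bar lies behind the horn, the gate is shut, and the flask stands upright inside at (572,150) in the right half. I'm handing it in.

```bash
python3 -c "
from h import *
print(ticket.finish_job())"
```

```text
the job is handed in; nothing more can be done
None
```

The pink flask stands upright in the stall, the gate is shut with the latch bar back in its catch, and I handed the job in at about 31 s; no verdict came back.

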